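# Push the wet jet into the spray booth and start the fan

### The job

First take the silver clamp out of the spray booth and lay it flat in the blue tool tray. Then push the round wooden board that carries the green jet across the desk, without lifting it, until the board lies wholly inside the orange ring in the booth, and last press the red rocker fully over to its other side to start the fan. The jet's paint is wet: keep the gripper off it and keep it standing on its board; leave the thinner bottle, jar, can, cup and brush rest where they stand.

Things in the scene. Friction and masses are not known exactly. Their poses are not given: they have to be found in the camera images.
- spray_spot (a point): Centre of the orange ring (inner radius 87 mm) painted flat on the desk, height 0, in the spray booth; z up, x points from the booth's open mouth to its filter
- booth: Fixed open-topped clear spray booth, same frame as spray_spot. In mm: clear upright side walls, 6 thick, 100 high, from x = -20 to 120 at y = +118 and -118; white fan and filter box x 120 to 190, y -135 to 135, 110 high; white control pillar x 15 to 75, y -182 to -122, 110 high. No roof, no raised floor
- rocker_press (a point): Middle of the top of the raised (mouth-side) half of the red rocker switch on the control pillar, about 130 mm above the desk; press it straight down here (about 8 mm of travel, some 2 N). The rocker plate is 44 x 28 x 8 mm, hinged across its middle 15 mm from this point; the spring-less rocker stays where it is left
- rocker (a joint): Rocker angle: 0 off (mouth-side half raised), 0.5 rad fully over, on
- tray_floor (a point): Centre of the inner floor (5 mm above the desk) of the fixed blue open tool tray, outside 200 x 130 mm, 18 mm high, walls 5 mm thick; x along its length, z up
- clamp_grip (a point): Middle, half-way up, of the straight spine of the silver aluminium C-clamp (220 g, 18 mm thick, lying flat in the booth). The spine is 110 mm long along x and 18 mm wide in y: grip it here, across y. Arms 18 mm wide at both its ends reach to y = +65 mm; a 10 mm screw runs parallel to it at y = +55 mm. The whole clamp spans x -55 to 89, y -9 to 72 mm
- clamp_tail (a point): End of the clamp's spine, at x = -55 mm of clamp_grip
- clamp_handle (a point): Outer end of the clamp's screw, at x = 89, y = 55 mm of clamp_grip
- board_center (a point): Centre (half-way up, 12 mm) of the loose round wooden board, a plain disc 140 mm in diameter and 24 mm thick, about 350 g, flat on the desk: too wide to grasp, push it by its rim
- jet: Loose green plastic jet fighter, 104 mm long (nose to +x, origin at mid-length), 76 mm wing span, 36 mm tall, standing flat and unfixed on the board; the origin is under its belly. Wet paint, not to be touched
- board: The same round board; origin at the centre of its underside
- clamp: The same clamp; origin under the middle of its spine
- thinner_center (a point): White thinner bottle with blue cap, loose bystander, 56 mm across and 110 mm tall; the point is its centre half-way up
- jar_center (a point): Yellow jar with black lid, loose bystander, 60 mm across and 65 mm tall; the point is its centre half-way up
- can_center (a point): Red can, loose bystander, 56 mm across and 105 mm tall; the point is its centre half-way up
- cup_center (a point): Blue ceramic cup, open, loose bystander, 60 mm across and 75 mm tall; the point is its centre half-way up
- brush_rest_center (a point): White ceramic brush rest, loose bystander, 36 mm in x, 120 mm in y, 28 mm tall, measured along its own axes, standing to the left of the booth; the point is its centre half-way up
There are look-alikes about, which are no part of the job. What is shaped like the clamp but black or turquoise is not meant.

How it is judged:
By the outcome, as a careful person would: the job done as asked, in the order asked, and still so for the second after the job is handed in, with the robot touching nothing.
It also fails if it takes over 72 s, if anything falls off the work surface, if the arm or the gripper's body presses on something with over 40 N, if the wrist force passes 120 N, or if a joint passes its speed limit or range.

### The arm

A 6-joint arm with a two-finger parallel gripper is mounted at the origin on the work surface. World frame = base frame: x ahead of the robot, y to its left, z up, the work surface at z = 0. Lengths are in m, angles in rad, forces in N, time in s.
With the tool pointing down it reaches from about 0.275 to 0.825 m from the base axis. Payload 4.9 kg.
Tool frame: the origin (TCP) lies on the mounting face of the last link; the fingertips stand 173 mm ahead of it and the grasp point (between the pads) lies 155 mm ahead of it; z points along the fingers, y is the line along which they close (so a half turn about z gives the same grasp; the last joint's range is limited). The gripper opens to 85 mm and grips with 20 to 120 N. Pads are 22 mm wide; open, the fingers measure 114 mm over their backs; the gripper's body (76 mm by 85 mm) begins 54 mm behind the grasp point. The pads swing forward as they close: fully open they stand 13 mm farther back than shut.
Start: joints at [1.135, 0.326, -0.193, 1.052, 0, 1.437], TCP at [0.163, 0.525, 0.405] pointing down, gripper open.
Joint ranges: [-2.65, 2.65], [-0.97, 1.79], [-1.3, 1.35], [-1.93, 2.1], [-1.47, 1.37], [-3.14, 3.14]. Speed limits (rad/s): [2.57, 2.57, 3.14, 3.14, 3.14, 3.14].

### API

Orientations are given as a rotation vector (axis times angle).
In Python, from bench import robot, vision, order gives the robot as it stands. The module is installed in compiled form; this text tells all that it offers.
- The arm moves only by the shell command python3 -m jog 'ROWS' [FORCE]. ROWS is JSON, a list of rows, each an object of numbers: "gripper": the finger opening in m, from 0 to 0.0854; "dx", "dy", "dz": the shift along the tool's x, y, z in m; "twist": the turn about the tool's z in degrees. In form: [{"gripper": .., "dx": .., "dy": .., "dz": .., "twist": ..}, ...]. A call has 1 to 10 rows; each row shifts and turns the commanded pose from where the row before left it, along the tool's axes as they then stand; what a row does not reach is not made up. A row lasts 1/8 s, in which the tool goes at most 62.5 mm and 10.7 degrees, less where a joint would pass 70% of its speed; a pose out of reach is approached as far as the arm can. A call is refused whole if a number of a shift passes 0.0625 or a number of a turn 10.7, either way. A call with a gripper value outside its range is refused whole. The fingers move at their own pace and stop on an object; FORCE is the grip in N (left out, the last holds). Time passes only in rows, so rows that do not move let the fingers close. It gives the time, the measured TCP pose, the force, the opening and the grip force at its end, in the units of the state.
- robot.sense(): the state, without advancing time (a new reading comes with each control period).
- vision.snapshot(name): name is "scene" or "top" or "wrist"; returns a dict with "pixels" (420x560x3 uint8, red, green, blue), "intrinsics" (3x3 intrinsics, pixels), "origin" and "rotation" of the camera in the world; the wrist camera has in their place "tool_from_camera" (4x4, takes a point from camera to tool coordinates, whose origin is the TCP and whose axes are the flange's). Camera axes: x right, y down, z forward; pixel columns grow to the right and rows downward; lengths in m; the calibration is good to about 2 mm. A picture is of the moment at which its call begins: read the wrist's pose just before it. There is no depth.
- order.job_done(): hands the job in; it is judged then, once.
The state is a dict: "time": time; "joint_pos": joint angles; "dq": joint speeds; "joint_torque": joint torques, N m; "tool_pos": TCP position; "eef_rot": TCP orientation; "force": force on the tool from outside, world axes, zero at the start; "moment": the same for the moment, N m; "opening": finger opening in m; "grasp_force": force on a finger pad.
Only numpy, scipy, OpenCV 4.12 (cv2) and the standard library are available. Lean on these libraries where they do the work, as an engineer would, in place of code of your own. Each camera call takes 0.05 s, during which the arm holds its last target. There are 200 camera calls.

## Working session

There is one attempt and no reset: what is moved stays moved. The work goes in short steps, Python scripts to look and compute and a shell command to move; the robot and the scene stay as the last step left them, time stands still between calls to the robot, and variables do not carry over. Pictures are saved under pics/ and viewed, at most 10 in all, crops included, and the job is handed in when it is done.

```bash
mkdir -p pics; cat > h.py <<'E'
import numpy as np, cv2
from bench import robot, vision, order
from scipy.spatial.transform import Rotation as R
def snap(n):
    s=robot.sense(); d=vision.snapshot(n)
    K=np.array(d["intrinsics"])
    if n=="wrist":
        T=np.array(d["tool_from_camera"]); Rt=R.from_rotvec(s["eef_rot"]).as_matrix()
        o=Rt@T[:3,3]+np.array(s["tool_pos"]); Rc=Rt@T[:3,:3]
    else: o=np.array(d["origin"]);Rc=np.array(d["rotation"])
    return np.array(d["pixels"]),K,o,Rc
def ray(c,uv,z):
    _,K,o,Rc=c; uv=np.atleast_2d(uv).astype(float)
    r=(Rc@np.linalg.inv(K)@np.c_[uv,np.ones(len(uv))].T).T
    return o+r*((z-o[2])/r[:,2])[:,None]
def proj(c,p):
    _,K,o,Rc=c; q=(K@Rc.T@(np.atleast_2d(p)-o).T).T
    return q[:,:2]/q[:,2:]
def save(f,im): cv2.imwrite("pics/"+f,cv2.cvtColor(im,cv2.COLOR_RGB2BGR))
E
python3 - <<'E'
from h import *
for n in("top","scene"):
    c=snap(n); save(n+"0.png",c[0]); print(n,c[1].tolist(),c[2],c[3].round(3).tolist())
print(robot.sense())
E
```

```text
top [[381.00616132935437, 0.0, 285.4362222842922], [0.0, 381.00616132935437, 209.9325651580508], [0.0, 0.0, 1.0]] [ 0.3002877  -0.02007373  1.07969009] [-2.096, 2.135, -0.157]
scene [[380.4904067429163, 0.0, 280.3934298632331], [0.0, 380.4904067429163, 206.62895742068173], [0.0, 0.0, 1.0]] [1.15188088 0.12191312 0.97524499] [-1.694, -2.003, 0.706]
{'time': 0.1, 'joint_pos': array([ 1.13479270e+00,  3.26837997e-01, -1.93459903e-01,  1.05199842e+00,
       -2.05140955e-06,  1.43660447e+00]), 'dq': array([ 0.00095302, -0.00125401,  0.00415791, -0.00051857, -0.00153377,
       -0.00024185]), 'joint_torque': array([ 1.88323334e-03, -4.44240761e+01,  2.63037658e+01,  7.91801809e-03,
       -7.65878463e-05,  5.82600123e-06]), 'tool_pos': array([0.16336766, 0.52491858, 0.40400634]), 'eef_rot': array([-4.72224260e-01, -3.10547345e+00,  2.26167562e-03]), 'force': array([ 0.23471517,  0.05976629, -0.47935137]), 'moment': array([-0.01100507, -0.00623285, -0.01905237]), 'grasp_force': 0.0, 'opening': 0.08512954216530633}
```

View pics/top0.png

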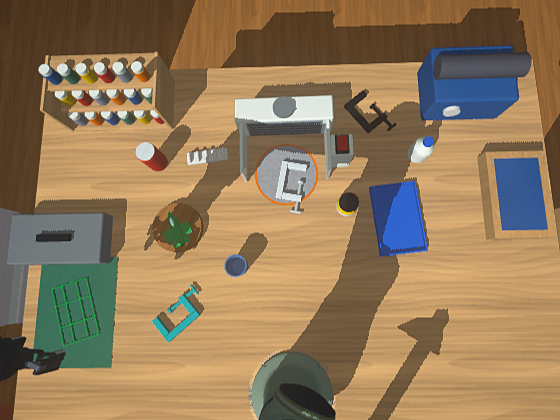

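View pics/scene0.png

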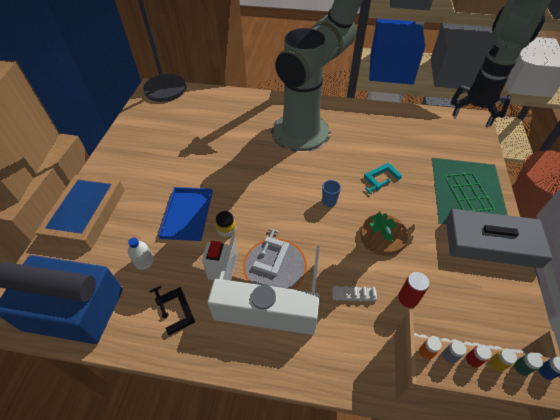

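The silver clamp in the booth is at top (292,180). Its look-alikes are a black clamp at (372,112) and a turquoise one at (178,315), so I choose the silver one. The board and jet are at (177,228), the tray at (399,218), the rocker at (342,144), the jar at (347,204) and the cup at (236,265). Next I check the choice in a close crop and measure.

```bash
sed -i 's/Rc=np.array(d\["rotation"\])/Rc=R.from_rotvec(d["rotation"]).as_matrix() if np.size(d["rotation"])==3 else np.array(d["rotation"])/' h.py
python3 - <<'E'
from h import *
c=snap("top"); im=c[0]; hsv=cv2.cvtColor(im,cv2.COLOR_RGB2HSV)
crop=cv2.resize(im[80:270,140:440],None,fx=2.66,fy=2.66,interpolation=cv2.INTER_CUBIC); save("crop1.png",crop)
def m(lo,hi,box):
    k=cv2.inRange(hsv,lo,hi); z=np.zeros_like(k); x0,y0,x1,y1=box; z[y0:y1,x0:x1]=k[y0:y1,x0:x1]; return z
def big(k):
    cs=cv2.findContours(k,cv2.RETR_EXTERNAL,cv2.CHAIN_APPROX_NONE)[0]; return max(cs,key=cv2.contourArea)[:,0]
# ring: outer contour points
k=m((8,190,150),(16,255,255),(240,130,330,215)); ys,xs=np.nonzero(k); P=ray(c,np.c_[xs,ys],0)
A=np.c_[2*P[:,:2],np.ones(len(P))]; 
w=np.ones(len(P),bool)
for _ in range(5):
    s=np.linalg.lstsq(A[w],(P[w,:2]**2).sum(1),rcond=None)[0]; r=np.sqrt(s[2]+s[:2]@s[:2]); e=np.abs(np.hypot(*(P[:,:2]-s[:2]).T)-r); w=e<.006
print("ring",s[:2],r,w.sum(),len(w))
# tray
t=big(m((105,120,60),(125,255,255),(365,170,435,262))); r=cv2.minAreaRect((ray(c,t,.018)[:,:2]*1e4).astype(np.float32)); print("tray",np.array(r[0])/1e4,np.array(r[1])/1e4,r[2])
b=big(m((110,120,60),(125,255,255),(222,250,250,280))); print("cup",ray(c,b.mean(0),.075))
for n,box,lo,hi,z in(("jar-yel",(335,190,362,218),(22,120,80),(34,255,255),.03),("rocker",(332,132,354,156),(0,150,60),(8,255,255),.128),("rocker2",(332,132,354,156),(170,150,60),(180,255,255),.128),("can",(130,140,170,175),(0,150,60),(8,255,255),.05),("jet",(150,200,210,260),(45,100,40),(80,255,255),.04)):
    k=m(lo,hi,box)
    if k.any(): q=big(k); print(n,q.mean(0),q.min(0),q.max(0),ray(c,q.mean(0),z))
for n,u,z in(("brush",(208,156),.014),("boxL",(235,99),.11),("boxR",(333,97),.11),("boxLf",(236,121),.11),("boxRf",(333,119),.11)): print(n,ray(c,u,z))
E
```

```text
ring [0.60213691 0.00640309] 0.08999538426849761 175 175
tray [ 0.46232915 -0.3040332 ] [0.20057991 0.13217045] 5.822634696960449Traceback (most recent call last):
  File "<stdin>", line 17, in <module>
  File "<stdin>", line 7, in big
ValueError: max() iterable argument is empty
```

View pics/crop1.png

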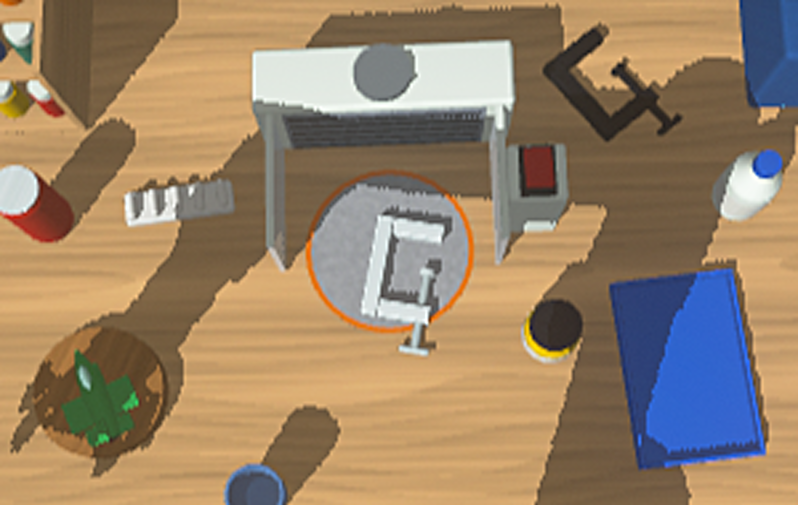

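The crop confirms a silver C-clamp inside the ring. Its spine is on the left, from (386,213) to (370,318) in the crop, its arms point right, and its screw handle is at (415,347), pointing towards the robot. The board is centred near (101,391), with the jet's nose up.

```bash
python3 - <<'E'
from h import *
c=snap("top"); im=c[0]; hsv=cv2.cvtColor(im,cv2.COLOR_RGB2HSV)
def p(n,u,v,z): print(n,ray(c,(140+(u+.5)/2.66-.5,80+(v+.5)/2.66-.5),z)[0].round(4))
p("spine far",386,213,.018);p("spine near",370,318,.018);p("handle",415,347,.012)
p("armfar tip",445,230,.018)
for n,u,v in(("boxTL",253,52),("boxTR",513,41),("boxBR",513,107),("boxBL",254,117),("wallL near top",283,268),("wallR near top",502,262),):p(n,u,v,.11 if n[0]=="b" else (.1 if 0 else 0.0))
p("wallL toptip",268,246,.1);p("wallR toptip",497,256,.0)
p("rocker mid",538,168,.125);p("rocker mouth edge",538,192,.13)
p("pillarTL",507,144,.11);p("pillarTR",566,144,.11);p("pillarBL",512,222,.11)
p("jar",555,326,.065);p("cup",255,490,.075);p("can",18,190,.105);p("brush",179,202,.02);p("thinner cap",768,163,.11)
for u,v in((101,324),(168,391),(101,460),(35,391)):p("board rim",u,v,.024)
p("jet nose",80,355,.05);p("jet tail",95,442,.04);p("wingL",65,412,.035);p("wingR",137,402,.035)
E
```

```text
spine far [0.6388 0.0089 0.018 ]
spine near [0.5223 0.0278 0.018 ]
handle [ 0.4908 -0.0197  0.012 ]
armfar tip [ 0.618  -0.0548  0.018 ]
boxTL [0.7855 0.1408 0.11  ]
boxTR [ 0.7894 -0.1265  0.11  ]
boxBR [ 0.7178 -0.1238  0.11  ]
boxBL [0.7146 0.1392 0.11  ]
wallL near top [0.5844 0.1238 0.    ]
wallR near top [ 0.5855 -0.1168  0.    ]
wallL toptip [0.5812 0.1257 0.1   ]
wallR toptip [ 0.5925 -0.1116  0.    ]
rocker mid [ 0.647  -0.1443  0.125 ]
rocker mouth edge [ 0.6207 -0.1426  0.13  ]
pillarTL [ 0.6786 -0.1163  0.11  ]
pillarTR [ 0.6769 -0.1753  0.11  ]
pillarBL [ 0.5971 -0.1183  0.11  ]
jar [ 0.5001 -0.1623  0.065 ]
cup [0.3396 0.141  0.075 ]
can [0.6449 0.3805 0.105 ]
brush [0.6565 0.236  0.02  ]
thinner cap [ 0.6516 -0.3739  0.11  ]
board rim [0.5208 0.3163 0.024 ]
board rim [0.4469 0.2423 0.024 ]
board rim [0.3755 0.3113 0.024 ]
board rim [0.4497 0.3845 0.024 ]
jet nose [0.4829 0.329  0.05  ]
jet tail [0.393  0.3132 0.04  ]
wingL [0.4254 0.3476 0.035 ]
wingR [0.4344 0.272  0.035 ]
```

```bash
cat > go.py <<'E'
import sys; from h import *
# go.py x y z tool-y-angle(deg): remaining shift in tool axes (after the twist)
x,y,z,a=map(float,sys.argv[1:5]); s=robot.sense(); M=R.from_rotvec(s["eef_rot"]).as_matrix()
cur=np.degrees(np.arctan2(M[1,1],M[0,1])); tw=-((a-cur+90)%180-90)
M2=M@R.from_euler("z",tw,degrees=True).as_matrix(); d=M2.T@(np.array([x,y,z])-s["tool_pos"])
print("t",s["time"],"pos",s["tool_pos"].round(4),"yang",cur.round(2),"twist",round(tw,2),"shift",d.round(4),"tilt",M[2].round(3),"F",s["force"].round(1),"op",round(s["opening"],4),"j6",s["joint_pos"][5].round(2))
E
python3 -m jog '[{"twist":-8,"gripper":0.045},{"dx":-0.041,"dy":-0.036},{"dx":-0.041,"dy":-0.036},{"dx":-0.041,"dy":-0.036},{"dx":-0.041,"dy":-0.036},{"dx":-0.041,"dy":-0.036},{"dx":-0.041,"dy":-0.036},{"dx":-0.041,"dy":-0.036},{"dx":-0.041,"dy":-0.036},{"dx":-0.041,"dy":-0.036}]' 30; python3 go.py .58 .018 .404 80.8
```

```text
t 0.2 pos [0.1634 0.525  0.4042] yang 72.71 twist -8.09 shift [-0.4923 -0.4339  0.0005] tilt [ 0.    -0.001 -1.   ] F [-0.9  0.2  0.4] op 0.0854 j6 1.44invalid input
```

```bash
python3 -m jog '[{"gripper":0.045,"dx":0,"dy":0,"dz":0,"twist":-8}]' 30; python3 go.py .58 .018 .404 80.8
```

```text
time: 0.32
tool_pos: [0.1634, 0.5251, 0.4044]
eef_rot: [-0.248, -3.132, 0.001]
force: [0.1, -1.2, -0.0]
opening: 0.0697
grasp_force: 0.0
t 0.325 pos [0.1634 0.5251 0.4044] yang 80.93 twist 0.13 shift [-0.4923 -0.434   0.0006] tilt [ 0.    -0.001 -1.   ] F [ 0.1 -1.2 -0. ] op 0.0697 j6 1.29
```

```bash
python3 -m jog '[{"gripper":0.045,"dx":-0.041,"dy":-0.036,"dz":0,"twist":0},{"gripper":0.045,"dx":-0.041,"dy":-0.036,"dz":0,"twist":0},{"gripper":0.045,"dx":-0.041,"dy":-0.036,"dz":0,"twist":0},{"gripper":0.045,"dx":-0.041,"dy":-0.036,"dz":0,"twist":0},{"gripper":0.045,"dx":-0.041,"dy":-0.036,"dz":0,"twist":0},{"gripper":0.045,"dx":-0.041,"dy":-0.036,"dz":0,"twist":0},{"gripper":0.045,"dx":-0.041,"dy":-0.036,"dz":0,"twist":0},{"gripper":0.045,"dx":-0.041,"dy":-0.036,"dz":0,"twist":0},{"gripper":0.045,"dx":-0.041,"dy":-0.036,"dz":0,"twist":0}]' 30; python3 go.py .58 .018 .404 80.8
```

```text
time: 1.45
tool_pos: [0.4762, 0.1442, 0.4047]
eef_rot: [0.255, 3.131, 0.0]
force: [1.5, 0.5, 0.1]
opening: 0.0448
grasp_force: 0.0
t 1.45 pos [0.4762 0.1442 0.4047] yang 80.7 twist -0.1 shift [-0.1227 -0.108   0.0007] tilt [-0.  0. -1.] F [1.5 0.5 0.1] op 0.0448 j6 0.31
```

Now I finish the approach and look down with the wrist camera.

```bash
python3 -m jog '[{"gripper":0.045,"dx":-0.041,"dy":-0.036,"dz":0,"twist":0},{"gripper":0.045,"dx":-0.041,"dy":-0.036,"dz":0,"twist":0},{"gripper":0.045,"dx":-0.041,"dy":-0.036,"dz":0,"twist":0},{"gripper":0.045,"dx":0,"dy":0,"dz":0,"twist":0}]'; python3 go.py .58 .018 .404 80.8
python3 - <<'E'
from h import *
c=snap("wrist"); save("w1.png",c[0])
for n,p in (("grip",(.58,.018,.018)),("spot",(.602,.0064,0))): print(n,proj(c,p))
import pickle; pickle.dump(c,open("w1.pkl","wb"))
E
```

```text
time: 1.95
tool_pos: [0.5811, 0.0164, 0.4039]
eef_rot: [0.262, 3.13, -0.001]
force: [-0.4, 0.7, -0.7]
opening: 0.0449
grasp_force: 0.0
t 1.95 pos [0.5811 0.0164 0.4039] yang 80.44 twist -0.36 shift [ 0.0013  0.0014 -0.0001] tilt [-0.    -0.001 -1.   ] F [-0.4  0.7 -0.7] op 0.0449 j6 0.07
grip [[282.18773305 178.09550495]]
spot [[275.26355035 195.22886555]]
```

View pics/w1.png

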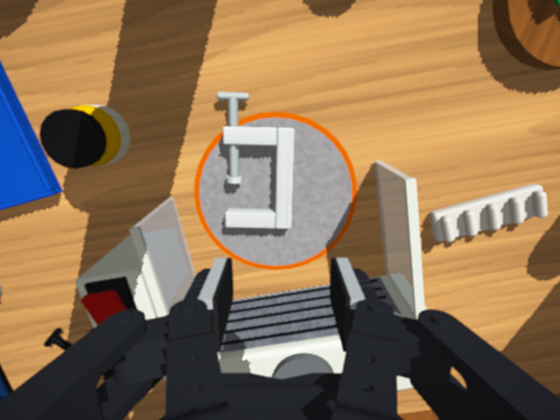

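The wrist view shows the spine running from (286,128) to (284,228), with its middle at (285,178). The screw is on the left at x≈233, and the gap beside the spine is clear.

```bash
python3 - <<'E'
from h import *; import pickle
c=pickle.load(open("w1.pkl","rb"))
P=ray(c,[(285,128),(285,178),(284,228),(233,97),(277,150),(293,150)],.018); print(P.round(4)); d=P[2]-P[0]; print(np.degrees(np.arctan2(d[1],d[0])), np.linalg.norm(d))
for z in (0.,):
    im=cv2.cvtColor(c[0],cv2.COLOR_RGB2HSV); k=cv2.inRange(im,(5,200,150),(18,255,255)); k[:100]=0;k[275:]=0;k[:,:190]=0;k[:,362:]=0
    ys,xs=np.nonzero(k); Q=ray(c,np.c_[xs,ys],0)[:,:2]; s=np.linalg.lstsq(np.c_[2*Q,np.ones(len(Q))],(Q**2).sum(1),rcond=None)[0]; print("ring",s[:2],np.sqrt(s[2]+s[:2]@s[:2]))
E
python3 go.py .580 .0165 .175 80.5
```

```text
[[ 0.5291  0.0294  0.018 ]
 [ 0.5804  0.021   0.018 ]
 [ 0.6363  0.0107  0.018 ]
 [ 0.4909 -0.0169  0.018 ]
 [ 0.5497  0.0176  0.018 ]
 [ 0.5525  0.034   0.018 ]]
-9.885915357729228 0.10882007124885275
ring [0.60294252 0.00612082] 0.09014529692497238
t 2.0 pos [0.5798 0.018  0.4039] yang 80.55 twist 0.05 shift [-0.0007 -0.0015  0.2289] tilt [ 0.001  0.    -1.   ] F [-0.4  0.4  0.4] op 0.0451 j6 0.07
```

```bash
python3 -m jog '[{"gripper":0.045,"dx":-0.002,"dy":0.002,"dz":0.05,"twist":0},{"gripper":0.045,"dx":0,"dy":0,"dz":0.06,"twist":0},{"gripper":0.045,"dx":0,"dy":0,"dz":0.06,"twist":0},{"gripper":0.045,"dx":0,"dy":0,"dz":0.04,"twist":0},{"gripper":0.045,"dx":0,"dy":0,"dz":0.015,"twist":0},{"gripper":0.045,"dx":0,"dy":0,"dz":0,"twist":0}]'; python3 go.py .582 .020 .179 80.3
```

```text
time: 2.75
tool_pos: [0.5811, 0.0218, 0.1796]
eef_rot: [-0.253, -3.13, -0.0]
force: [-0.8, -0.4, 0.5]
opening: 0.0448
grasp_force: 0.0
t 2.75 pos [0.5811 0.0218 0.1796] yang 80.77 twist 0.47 shift [-0.0012 -0.0016  0.0006] tilt [ 0.001  0.    -1.   ] F [-0.8 -0.4  0.5] op 0.0448 j6 0.07
```

```bash
python3 -m jog '[{"gripper":0,"dx":0,"dy":0,"dz":0,"twist":0},{"gripper":0,"dx":0,"dy":0,"dz":0,"twist":0},{"gripper":0,"dx":0,"dy":0,"dz":0,"twist":0},{"gripper":0,"dx":0,"dy":0,"dz":0,"twist":0}]' 60; python3 go.py .582 .020 .179 80.3
```

```text
time: 3.25
tool_pos: [0.5826, 0.0209, 0.182]
eef_rot: [0.254, 3.127, -0.0]
force: [-0.7, 0.2, 6.8]
opening: 0.0156
grasp_force: 59.5
t 3.25 pos [0.5826 0.0209 0.182 ] yang 80.7 twist 0.4 shift [ 0.0005 -0.001   0.003 ] tilt [-0.004  0.    -1.   ] F [-0.7  0.2  6.8] op 0.0156 j6 0.07
```

```bash
python3 -m jog '[{"gripper":0,"dx":0,"dy":0,"dz":-0.02,"twist":0},{"gripper":0,"dx":0,"dy":0,"dz":-0.05,"twist":0},{"gripper":0,"dx":0,"dy":0,"dz":-0.06,"twist":0},{"gripper":0,"dx":0,"dy":0,"dz":-0.06,"twist":0},{"gripper":0,"dx":0,"dy":0,"dz":-0.03,"twist":0},{"gripper":0,"dx":0,"dy":0,"dz":0,"twist":-8},{"gripper":0,"dx":0,"dy":0,"dz":0,"twist":-7.7}]'; python3 go.py .475 -.281 .395 96.4
```

```text
time: 4.12
tool_pos: [0.5813, 0.021, 0.4012]
eef_rot: [-0.182, 3.134, 0.0]
force: [0.1, -0.3, -2.7]
opening: 0.0162
grasp_force: 59.0
t 4.125 pos [0.5813 0.021  0.4012] yang 96.66 twist 0.26 shift [ 0.1394 -0.2883  0.006 ] tilt [-0.002 -0.    -1.   ] F [ 0.1 -0.3 -2.7] op 0.0162 j6 -0.21
```

```bash
python3 -m jog '[{"gripper":0,"dx":0.02,"dy":-0.042,"dz":0,"twist":0},{"gripper":0,"dx":0.02,"dy":-0.042,"dz":0,"twist":0},{"gripper":0,"dx":0.02,"dy":-0.042,"dz":0,"twist":0},{"gripper":0,"dx":0.02,"dy":-0.042,"dz":0,"twist":0},{"gripper":0,"dx":0.02,"dy":-0.04,"dz":0,"twist":0},{"gripper":0,"dx":0.02,"dy":-0.04,"dz":0,"twist":0},{"gripper":0,"dx":0.02,"dy":-0.04,"dz":0,"twist":0},{"gripper":0,"dx":0,"dy":0,"dz":0,"twist":0}]'; python3 go.py .475 -.281 .19 96.4
python3 - <<'E'
from h import *
a=snap("top"); b=snap("scene")
save("carry.png",np.vstack([cv2.resize(a[0][150:290,320:500],None,fx=2.2,fy=2.2),cv2.resize(b[0][110:250,80:260],None,fx=2.2,fy=2.2)])[:600])
E
```

```text
time: 5.12
tool_pos: [0.4734, -0.2833, 0.4003]
eef_rot: [-0.168, 3.136, -0.002]
force: [0.2, 0.8, -1.9]
opening: 0.0158
grasp_force: 59.3
t 5.125 pos [ 0.4734 -0.2833  0.4003] yang 96.13 twist -0.27 shift [-0.0017  0.0024  0.2103] tilt [-0.001 -0.001 -1.   ] F [ 0.2  0.8 -1.9] op 0.0158 j6 -0.78
```

View pics/carry.png

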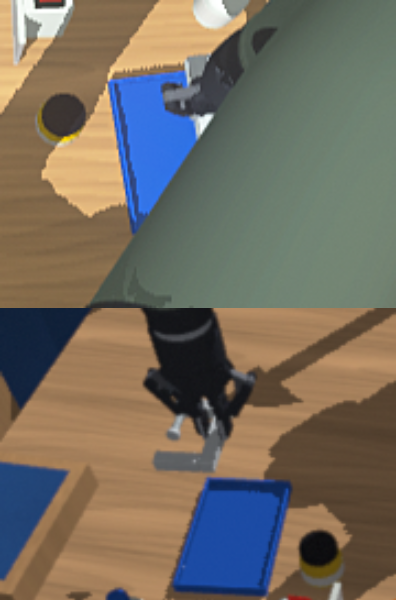

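The clamp is held level above the tray, at about (190,460) in the scene half of the picture. Its spine is on the jar side, as intended, so I lower it.

```bash
python3 -m jog '[{"gripper":0,"dx":-0.002,"dy":0.002,"dz":0.05,"twist":0},{"gripper":0,"dx":0,"dy":0,"dz":0.06,"twist":0},{"gripper":0,"dx":0,"dy":0,"dz":0.05,"twist":0},{"gripper":0,"dx":0,"dy":0,"dz":0.03,"twist":0},{"gripper":0,"dx":0,"dy":0,"dz":0.015,"twist":0},{"gripper":0,"dx":0,"dy":0,"dz":0.006,"twist":0},{"gripper":0,"dx":0,"dy":0,"dz":0,"twist":0}]'; python3 go.py .475 -.281 .188 96.4
```

```text
time: 6.1
tool_pos: [0.4769, -0.2786, 0.1895]
eef_rot: [-0.176, 3.136, -0.001]
force: [0.7, -0.1, -3.0]
opening: 0.016
grasp_force: 59.3
t 6.1 pos [ 0.4769 -0.2786  0.1895] yang 96.44 twist 0.04 shift [ 0.0022 -0.0022  0.0015] tilt [-0.001 -0.001 -1.   ] F [ 0.7 -0.1 -3. ] op 0.016 j6 -0.77
```

```bash
python3 -m jog '[{"gripper":0,"dx":0,"dy":0,"dz":0.0025,"twist":0},{"gripper":0.03,"dx":0,"dy":0,"dz":0,"twist":0},{"gripper":0.03,"dx":0,"dy":0,"dz":0,"twist":0},{"gripper":0.03,"dx":0,"dy":0,"dz":-0.02,"twist":0},{"gripper":0.03,"dx":0,"dy":0,"dz":-0.05,"twist":0},{"gripper":0.03,"dx":0,"dy":0,"dz":-0.06,"twist":0},{"gripper":0.06,"dx":0,"dy":0,"dz":-0.06,"twist":0}]'; python3 go.py .435 .418 .39 187.2
python3 - <<'E'
from h import *
b=snap("wrist"); save("placed.png",b[0])
print(robot.sense()["joint_pos"].round(2),np.array(vision.snapshot("wrist")["tool_from_camera"]).round(3).tolist())
E
```

```text
time: 6.98
tool_pos: [0.4761, -0.2785, 0.3785]
eef_rot: [-0.175, 3.136, -0.001]
force: [0.7, -0.0, -1.0]
opening: 0.0472
grasp_force: 0.0
t 6.975 pos [ 0.4761 -0.2785  0.3785] yang 96.4 twist 89.2 shift [ 0.6962  0.0465 -0.0119] tilt [-0.    -0.001 -1.   ] F [ 0.7 -0.  -1. ] op 0.0472 j6 -0.77
[-0.66  0.34 -0.22  1.   -0.   -0.77] [[0.001, -0.956, -0.294, 0.075], [1.0, 0.001, 0.001, 0.0], [-0.0, -0.294, 0.956, 0.032], [0.0, 0.0, 0.0, 1.0]]
```

View pics/placed.png

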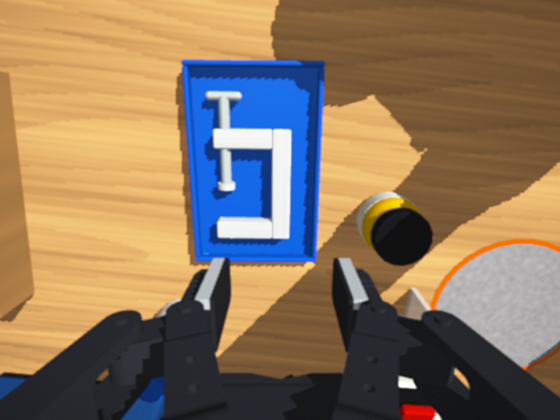

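The picture shows the clamp lying flat inside the tray walls, with its spine at (282,185) and its handle at (224,97). Next I move to the far side of the board.

```bash
python3 -m jog '[{"gripper":0.06,"dx":-0.003,"dy":0.055,"dz":0,"twist":0},{"gripper":0.06,"dx":-0.003,"dy":0.055,"dz":0,"twist":0},{"gripper":0.06,"dx":-0.003,"dy":0.055,"dz":0,"twist":0},{"gripper":0.06,"dx":-0.003,"dy":0.055,"dz":0,"twist":0},{"gripper":0.06,"dx":-0.003,"dy":0.055,"dz":0,"twist":0},{"gripper":0.06,"dx":-0.003,"dy":0.055,"dz":0,"twist":0},{"gripper":0.06,"dx":-0.003,"dy":0.055,"dz":0,"twist":0},{"gripper":0.06,"dx":-0.003,"dy":0.055,"dz":0,"twist":0},{"gripper":0.06,"dx":-0.003,"dy":0.055,"dz":0,"twist":0},{"gripper":0.06,"dx":-0.003,"dy":0.055,"dz":0,"twist":0}]' >/dev/null; python3 -m jog '[{"gripper":0.06,"dx":-0.003,"dy":0.055,"dz":0,"twist":0},{"gripper":0.06,"dx":-0.003,"dy":0.055,"dz":0,"twist":0},{"gripper":0.06,"dx":0,"dy":0,"dz":0,"twist":-10},{"gripper":0.06,"dx":0,"dy":0,"dz":0,"twist":-10},{"gripper":0.06,"dx":0,"dy":0,"dz":0,"twist":-10},{"gripper":0.06,"dx":0,"dy":0,"dz":0,"twist":-10},{"gripper":0.06,"dx":0,"dy":0,"dz":0,"twist":-10},{"gripper":0.06,"dx":0,"dy":0,"dz":0,"twist":-10},{"gripper":0.06,"dx":0,"dy":0,"dz":0,"twist":-10},{"gripper":0.06,"dx":0,"dy":0,"dz":0,"twist":-10}]' >/dev/null;  python3 -m jog '[{"gripper":0.06,"dx":0,"dy":0,"dz":0,"twist":-10},{"gripper":0.06,"dx":0,"dy":0,"dz":0,"twist":0}]'; python3 go.py .435 .418 .175 187.2
python3 - <<'E'
from h import *
import pickle
c=snap("wrist"); save("w2.png",c[0]); pickle.dump(c,open("w2.pkl","wb")); print(proj(c,[(.448,.3135,.024)]))
E
```

```text
time: 9.82
tool_pos: [0.4384, 0.3812, 0.3761]
eef_rot: [-2.34, 2.096, -0.0]
force: [-0.1, -0.2, 0.1]
opening: 0.0601
grasp_force: 0.0
t 9.825 pos [0.4384 0.3812 0.3761] yang -173.71 twist -0.91 shift [-0.0369 -0.0012  0.2011] tilt [ 0. -0. -1.] F [-0.1 -0.2  0.1] op 0.0601 j6 -1.09
[[278.73653904 113.20792506]]
```

View pics/w2.png

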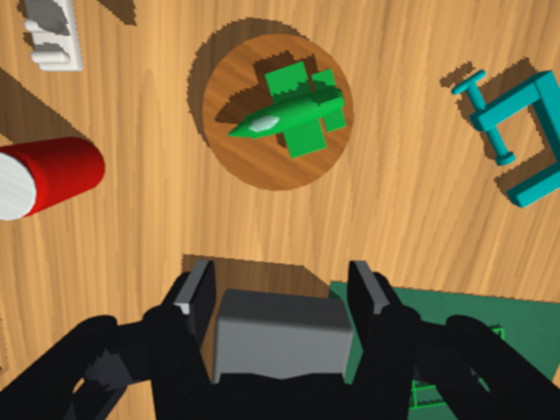

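The board rim spans columns 203 to 354 and rows 34 to 190, so its centre is at (278,112), which agrees with the earlier measurement. A grey toolbox sits behind it, with its bottom edge at about row 291. I check that clearance before lowering.

```bash
python3 - <<'E'
from h import *; import pickle
c=pickle.load(open("w2.pkl","rb"))
print("box bottom",ray(c,[(222,291),(330,297)],0).round(3).tolist(),"top edge if z=.08",ray(c,[(222,326),(350,331)],.08).round(3).tolist())
print("board",ray(c,[(278.5,112),(203,112),(354,112),(278,190),(278,34)],.024).round(4).tolist())
print("jet nose/tail",ray(c,[(230,134)],.04),ray(c,[(343,100)],.04), "wing",ray(c,[(307,156)],.036),"brush",ray(c,[(50,40)],.014))
t=snap("top"); print("box in top",[ray(t,[(112,213),(103,262)],z).round(3).tolist() for z in(.0,.08,.12)])
s=snap("scene"); print("scene box edge near mat z0",ray(s,[(447,258)],0),"top",[ray(s,[(456,212),(449,237)],z).round(3).tolist() for z in (.06,.08,.1,.12)])
E
```

```text
box bottom [[0.492, 0.517, 0.0], [0.367, 0.511, 0.0]] top edge if z=.08 [[0.479, 0.505, 0.08], [0.361, 0.497, 0.08]]
board [[0.4483, 0.3125, 0.024], [0.5168, 0.3201, 0.024], [0.3799, 0.3049, 0.024], [0.4409, 0.3852, 0.024], [0.4557, 0.2487, 0.024]]
jet nose/tail [[0.48878346 0.33549503 0.04      ]] [[0.39428858 0.29624023 0.04      ]] wing [[0.41824982 0.34770718 0.036     ]] brush [[0.6566981  0.27402908 0.014     ]]
box in top [[[0.496, 0.516, 0.0], [0.354, 0.533, 0.0]], [[0.481, 0.476, 0.08], [0.35, 0.492, 0.08]], [[0.474, 0.456, 0.12], [0.348, 0.471, 0.12]]]
scene box edge near mat z0 [[ 4.97713023e-01  5.02902198e-01 -1.11022302e-16]] top [[[0.368, 0.522, 0.06], [0.465, 0.492, 0.06]], [[0.385, 0.514, 0.08], [0.48, 0.484, 0.08]], [[0.402, 0.505, 0.1], [0.495, 0.476, 0.1]], [[0.419, 0.496, 0.12], [0.51, 0.468, 0.12]]]
```

```bash
python3 go.py .436 .406 .178 187.2; python3 -m jog '[{"gripper":0.06,"dx":-0.025,"dy":-0.001,"dz":0.04,"twist":-0.9},{"gripper":0.06,"dx":0,"dy":0,"dz":0.06,"twist":0},{"gripper":0.06,"dx":0,"dy":0,"dz":0.05,"twist":0},{"gripper":0.06,"dx":0,"dy":0,"dz":0.035,"twist":0},{"gripper":0.06,"dx":0,"dy":0,"dz":0.013,"twist":0},{"gripper":0.06,"dx":0,"dy":0,"dz":0,"twist":0}]'; python3 go.py .436 .406 .178 187.2
```

```text
t 9.975 pos [0.4384 0.3813 0.3761] yang -173.72 twist -0.92 shift [-0.0248 -0.0007  0.1981] tilt [ 0. -0. -1.] F [ 0.3  0.1 -0. ] op 0.06 j6 -1.09
time: 10.72
tool_pos: [0.4367, 0.4062, 0.178]
eef_rot: [2.357, -2.076, -0.0]
force: [0.6, 0.1, 0.2]
opening: 0.06
grasp_force: 0.0
t 10.725 pos [0.4367 0.4062 0.178 ] yang -172.73 twist 0.07 shift [ 0.0002  0.0007 -0.    ] tilt [ 0.     0.001 -1.   ] F [0.6 0.1 0.2] op 0.06 j6 -1.07
```

Now I push along tool x, slowly at first and then steadily.

```bash
python3 -m jog '[{"gripper":0.06,"dx":0.008,"dy":0,"dz":0,"twist":0},{"gripper":0.06,"dx":0.006,"dy":0,"dz":0,"twist":0},{"gripper":0.06,"dx":0.005,"dy":0,"dz":0,"twist":0},{"gripper":0.06,"dx":0.005,"dy":0,"dz":0,"twist":0},{"gripper":0.06,"dx":0.006,"dy":0,"dz":0,"twist":0},{"gripper":0.06,"dx":0.008,"dy":0,"dz":0,"twist":0},{"gripper":0.06,"dx":0.01,"dy":0,"dz":0,"twist":0},{"gripper":0.06,"dx":0.01,"dy":0,"dz":0,"twist":0},{"gripper":0.06,"dx":0.008,"dy":0,"dz":0,"twist":0},{"gripper":0.06,"dx":0.004,"dy":0,"dz":0,"twist":0}]'
cat > bd.py <<'E'
from h import *
# board centre from the wrist or top view: brown disc contour fit
import sys
n=sys.argv[1]; c=snap(n); save(sys.argv[2],c[0])
E
python3 bd.py wrist w3.png
```

```text
time: 11.98
tool_pos: [0.4456, 0.3361, 0.178]
eef_rot: [2.357, -2.076, -0.0]
force: [-0.2, 2.6, 1.1]
opening: 0.0595
grasp_force: 1.4
```

View pics/w3.png

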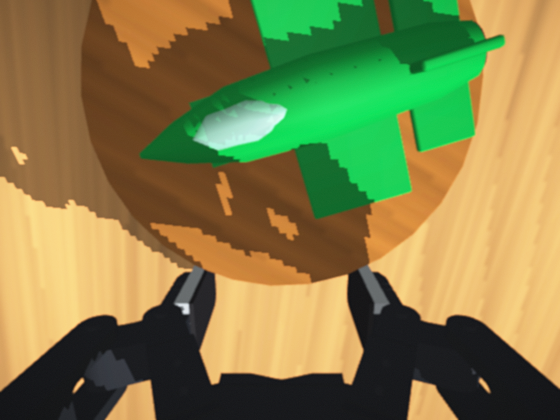

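Both fingertips touch the rim, at about (200,270) and (365,270), and the rim's near point is at (282,285). The jet is standing and clear of the fingers.

```bash
python3 - <<'E'
from h import *
c=snap("wrist"); s=robot.sense(); P=ray(c,[(282,285),(82,90),(482,90)],.024); print(P.round(4), s["tool_pos"], np.linalg.norm(P[0,:2]-s["tool_pos"][:2]),np.linalg.norm(P[1]-P[2]))
E
```

```text
[[0.4455 0.3307 0.024 ]
 [0.523  0.2651 0.024 ]
 [0.3872 0.2477 0.024 ]] [0.44550862 0.33600453 0.17789753] 0.0053406188619152485 0.13685793075719271
```

```bash
python3 -m jog '[{"gripper":0.06,"dx":0.006,"dy":0,"dz":0,"twist":0},{"gripper":0.06,"dx":0.01,"dy":0,"dz":0,"twist":0},{"gripper":0.06,"dx":0.013,"dy":0,"dz":0,"twist":0},{"gripper":0.06,"dx":0.013,"dy":0,"dz":0,"twist":0},{"gripper":0.06,"dx":0.013,"dy":0,"dz":0,"twist":0},{"gripper":0.06,"dx":0.013,"dy":0,"dz":0,"twist":0},{"gripper":0.06,"dx":0.013,"dy":0,"dz":0,"twist":0},{"gripper":0.06,"dx":0.013,"dy":0,"dz":0,"twist":0},{"gripper":0.06,"dx":0.013,"dy":0,"dz":0,"twist":0},{"gripper":0.06,"dx":0.013,"dy":0,"dz":0,"twist":0}]'; python3 -m jog '[{"gripper":0.06,"dx":0.013,"dy":0,"dz":0,"twist":0},{"gripper":0.06,"dx":0.013,"dy":0,"dz":0,"twist":0},{"gripper":0.06,"dx":0.013,"dy":0,"dz":0,"twist":0},{"gripper":0.06,"dx":0.013,"dy":0,"dz":0,"twist":0},{"gripper":0.06,"dx":0.013,"dy":0,"dz":0,"twist":0},{"gripper":0.06,"dx":0.013,"dy":0,"dz":0,"twist":0},{"gripper":0.06,"dx":0.013,"dy":0,"dz":0,"twist":0},{"gripper":0.06,"dx":0.013,"dy":0,"dz":0,"twist":0},{"gripper":0.06,"dx":0.01,"dy":0,"dz":0,"twist":0},{"gripper":0.06,"dx":0.006,"dy":0,"dz":0,"twist":0}]'; python3 go.py .4767 .087 .178 187.2
```

```text
time: 13.32
tool_pos: [0.461, 0.217, 0.1782]
eef_rot: [-2.358, 2.075, -0.0]
force: [-0.1, 1.0, -0.3]
opening: 0.0597
grasp_force: 0.6
time: 14.58
tool_pos: [0.4762, 0.0981, 0.1782]
eef_rot: [-2.358, 2.076, 0.0]
force: [0.6, 1.0, -0.4]
opening: 0.0596
grasp_force: 0.7
t 14.575 pos [0.4762 0.0981 0.1782] yang -172.72 twist 0.08 shift [0.0111 0.0009 0.0002] tilt [-0. -0. -1.] F [ 0.6  1.  -0.4] op 0.0596 j6 -1.65
```

```bash
python3 -m jog '[{"gripper":0.06,"dx":0.008,"dy":0,"dz":0,"twist":0},{"gripper":0.06,"dx":0.004,"dy":0,"dz":0,"twist":0},{"gripper":0.06,"dx":0,"dy":0,"dz":0,"twist":0},{"gripper":0.06,"dx":-0.01,"dy":0,"dz":0,"twist":0},{"gripper":0.06,"dx":-0.025,"dy":0,"dz":0,"twist":0},{"gripper":0.06,"dx":0,"dy":0,"dz":-0.05,"twist":0},{"gripper":0.06,"dx":0,"dy":0,"dz":-0.06,"twist":0},{"gripper":0.06,"dx":0,"dy":0,"dz":-0.06,"twist":0},{"gripper":0.06,"dx":0,"dy":0,"dz":0,"twist":10},{"gripper":0.06,"dx":0,"dy":0,"dz":0,"twist":10}]' >/dev/null; python3 -m jog '[{"gripper":0.06,"dx":0,"dy":0,"dz":0,"twist":10},{"gripper":0.06,"dx":0,"dy":0,"dz":0,"twist":10},{"gripper":0.06,"dx":0,"dy":0,"dz":0,"twist":10},{"gripper":0.06,"dx":0,"dy":0,"dz":0,"twist":10},{"gripper":0.06,"dx":0,"dy":0,"dz":0,"twist":10},{"gripper":0.06,"dx":0,"dy":0,"dz":0,"twist":10},{"gripper":0.06,"dx":0,"dy":0,"dz":0,"twist":10},{"gripper":0.06,"dx":0,"dy":0,"dz":0,"twist":10}]'; python3 go.py .385 .017 .348 87.2
```

```text
time: 16.82
tool_pos: [0.4728, 0.1224, 0.3482]
eef_rot: [-0.081, -3.14, 0.0]
force: [1.0, 0.7, -0.1]
opening: 0.0606
grasp_force: 0.0
t 16.825 pos [0.4728 0.1224 0.3482] yang 87.03 twist -0.17 shift [ 0.0826 -0.1095  0.0002] tilt [ 0. -0. -1.] F [ 1.   0.7 -0.1] op 0.0606 j6 0.15
```

```bash
python3 -m jog '[{"gripper":0.06,"dx":0,"dy":-0.055,"dz":-0.03,"twist":0},{"gripper":0.06,"dx":0,"dy":-0.055,"dz":-0.03,"twist":0},{"gripper":0.06,"dx":0,"dy":0,"dz":0,"twist":0}]'; python3 - <<'E'
from h import *; import pickle
c=snap("wrist"); save("w4.png",c[0]); pickle.dump(c,open("w4.pkl","wb")); print(proj(c,[(.485,.012,.024)]))
E
```

```text
time: 17.2
tool_pos: [0.4687, 0.0099, 0.4103]
eef_rot: [0.081, 3.136, -0.002]
force: [0.2, 0.1, 0.5]
opening: 0.0597
grasp_force: 0.0
[[283.78695498 192.3925897 ]]
```

View pics/w4.png

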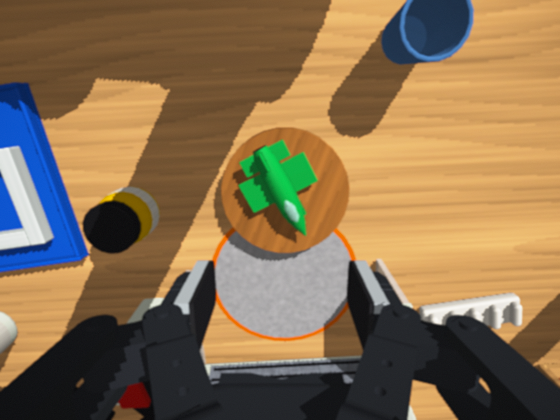

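The board disc spans columns 221 to 349 and rows 127 to 252, centred at (285,190). The jet is upright on it, and the ring is straight ahead.

```bash
python3 - <<'E'
from h import *; import pickle
c=pickle.load(open("w4.pkl","rb")); b=ray(c,[(285,189.5)],.024)[0]; print(b, proj(c,[(.6025,.0063,0)]))
d=np.array([.6025,.0063])-b[:2]; L=np.hypot(*d); u=d/L; print("dist",L,"angle y",np.degrees(np.arctan2(u[1],u[0]))+90,"start",b[:2]-u*.1,"end TCP",np.array([.6025,.0063])-u*.0755)
E
python3 go.py .385 .0135 .178 87.8
```

```text
[0.48184746 0.01346372 0.024     ] [[283.62210901 278.50732095]]
dist 0.12086502931933271 angle y 86.60206220907737 start [0.38202326 0.01939077] end TCP [0.52713273 0.01077492]
t 17.25 pos [0.4683 0.0113 0.409 ] yang 87.16 twist -0.64 shift [ 0.0838 -0.001   0.2308] tilt [-0.002  0.    -1.   ] F [-0.6  0.3 -0.4] op 0.06 j6 -0.08
```

```bash
python3 -m jog '[{"gripper":0.06,"dx":0.045,"dy":0.003,"dz":0,"twist":0.5},{"gripper":0.06,"dx":0.042,"dy":0,"dz":0.02,"twist":0},{"gripper":0.06,"dx":0,"dy":0,"dz":0.06,"twist":0},{"gripper":0.06,"dx":0,"dy":0,"dz":0.06,"twist":0},{"gripper":0.06,"dx":0,"dy":0,"dz":0.05,"twist":0},{"gripper":0.06,"dx":0,"dy":0,"dz":0.03,"twist":0},{"gripper":0.06,"dx":0,"dy":0,"dz":0.01,"twist":0},{"gripper":0.06,"dx":0,"dy":0,"dz":0,"twist":0}]'; python3 go.py .5271 .0108 .178 86.6
```

```text
time: 18.25
tool_pos: [0.381, 0.0202, 0.1777]
eef_rot: [-0.085, -3.139, -0.0]
force: [-0.5, 0.0, -0.0]
opening: 0.0604
grasp_force: 0.0
t 18.25 pos [0.381  0.0202 0.1777] yang 86.89 twist 0.29 shift [-0.1464 -0.0007 -0.0005] tilt [ 0.002  0.    -1.   ] F [-0.5  0.  -0. ] op 0.0604 j6 -0.09
```

```bash
python3 -m jog '[{"gripper":0.06,"dx":-0.01,"dy":0,"dz":0,"twist":0},{"gripper":0.06,"dx":-0.006,"dy":0,"dz":0,"twist":0},{"gripper":0.06,"dx":-0.005,"dy":0,"dz":0,"twist":0},{"gripper":0.06,"dx":-0.005,"dy":0,"dz":0,"twist":0},{"gripper":0.06,"dx":-0.006,"dy":0,"dz":0,"twist":0},{"gripper":0.06,"dx":-0.008,"dy":0,"dz":0,"twist":0},{"gripper":0.06,"dx":-0.01,"dy":0,"dz":0,"twist":0},{"gripper":0.06,"dx":-0.01,"dy":0,"dz":0,"twist":0},{"gripper":0.06,"dx":-0.01,"dy":0,"dz":0,"twist":0},{"gripper":0.06,"dx":-0.01,"dy":0,"dz":0,"twist":0}]';python3 -m jog '[{"gripper":0.06,"dx":-0.01,"dy":0,"dz":0,"twist":0},{"gripper":0.06,"dx":-0.01,"dy":0,"dz":0,"twist":0},{"gripper":0.06,"dx":-0.01,"dy":0,"dz":0,"twist":0},{"gripper":0.06,"dx":-0.01,"dy":0,"dz":0,"twist":0},{"gripper":0.06,"dx":-0.01,"dy":0,"dz":0,"twist":0},{"gripper":0.06,"dx":-0.008,"dy":0,"dz":0,"twist":0},{"gripper":0.06,"dx":-0.005,"dy":0,"dz":0,"twist":0},{"gripper":0.06,"dx":0,"dy":0,"dz":0,"twist":0}]';  python3 go.py .5271 .0108 .178 86.6
```

```text
time: 19.5
tool_pos: [0.462, 0.0149, 0.1779]
eef_rot: [0.088, 3.14, 0.0]
force: [-1.8, -0.7, -1.2]
opening: 0.0604
grasp_force: 0.7
time: 20.5
tool_pos: [0.5246, 0.0114, 0.1782]
eef_rot: [0.087, 3.139, -0.0]
force: [0.0, 0.2, 0.6]
opening: 0.0605
grasp_force: 0.0
t 20.5 pos [0.5246 0.0114 0.1782] yang 86.81 twist 0.21 shift [-0.0025 -0.0005  0.0002] tilt [-0.001 -0.    -1.   ] F [0.  0.2 0.6] op 0.0605 j6 -0.06
```

```bash
python3 -m jog '[{"gripper":0.06,"dx":-0.002,"dy":0,"dz":0,"twist":0},{"gripper":0.06,"dx":0,"dy":0,"dz":0,"twist":0},{"gripper":0.06,"dx":0.01,"dy":0,"dz":0,"twist":0},{"gripper":0.06,"dx":0.025,"dy":0,"dz":0,"twist":0},{"gripper":0.06,"dx":0,"dy":0,"dz":-0.05,"twist":0},{"gripper":0.06,"dx":0,"dy":0,"dz":-0.06,"twist":0},{"gripper":0,"dx":0,"dy":0,"dz":-0.06,"twist":0},{"gripper":0,"dx":0,"dy":0,"dz":-0.05,"twist":0},{"gripper":0,"dx":0,"dy":-0.05,"dz":0,"twist":0},{"gripper":0,"dx":0,"dy":-0.05,"dz":0,"twist":0}]'; python3 go.py .634 -.145 .34 90.8
python3 - <<'E'
from h import *; import pickle
c=snap("wrist"); save("w5.png",c[0]); pickle.dump(c,open("w5.pkl","wb")); print(proj(c,[(.6025,.0063,.024),(.634,-.145,.13)]))
E
```

```text
time: 21.75
tool_pos: [0.4851, -0.0871, 0.3991]
eef_rot: [0.084, 3.138, -0.001]
force: [-0.6, 0.0, -0.7]
opening: -0.0001
grasp_force: 0.0
t 21.75 pos [ 0.4851 -0.0871  0.3991] yang 86.93 twist -3.87 shift [-0.1479 -0.06    0.0595] tilt [-0.003 -0.001 -1.   ] F [-0.6  0.  -0.7] op -0.0001 j6 -0.27
[[368.40385635 277.58080025]
 [223.39932587 377.54264608]]
```

View pics/w5.png

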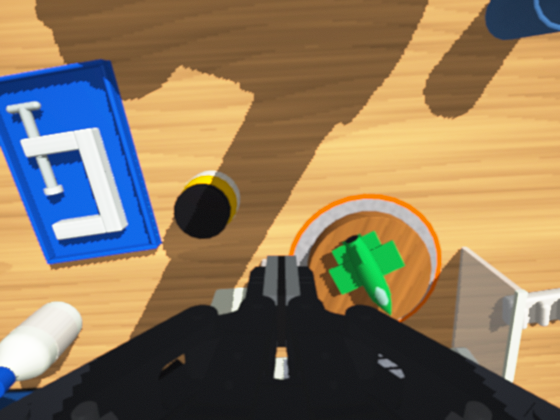

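The jet is upright on its board, which lies inside the ring. The board's left, right and near edges are at about (307,275), (433,275) and (371,212), and the ring's near edge is at (371,197). I now check these numerically.

```bash
python3 - <<'E'
from h import *; import pickle
c=pickle.load(open("w5.pkl","rb")); P=ray(c,[(307,275),(433,275),(371,212)],.024); print(P.round(4), ray(c,[(371,197)],0))
b=[P[2,0]+.07,(P[0,1]+P[1,1])/2]; print("board",b,"off",np.hypot(b[0]-.6025,b[1]-.0063))
im=c[0];h=cv2.cvtColor(im,cv2.COLOR_RGB2HSV)
print(h[190:222:2,371].tolist()); print("L",h[275,286:320:2].tolist()); print("R",h[275,424:446:2].tolist())
E
```

```text
[[ 0.5956 -0.0633  0.024 ]
 [ 0.603   0.0793  0.024 ]
 [ 0.5242  0.0072  0.024 ]] [[0.51442665 0.01299804 0.        ]]
board [np.float64(0.5942323756937884), np.float64(0.008021434138148952)] off 0.00844493618452183
[[19, 129, 239], [18, 135, 235], [15, 226, 246], [15, 255, 250], [12, 173, 247], [174, 13, 203], [140, 4, 198], [165, 3, 193], [0, 3, 194], [140, 4, 194], [10, 36, 189], [14, 170, 178], [15, 183, 177], [15, 182, 181], [15, 181, 193], [15, 182, 191]]
L [[102, 13, 100], [96, 12, 106], [95, 15, 105], [84, 12, 107], [90, 12, 107], [95, 15, 105], [108, 19, 67], [120, 27, 28], [105, 38, 27], [114, 43, 30], [110, 26, 29], [110, 29, 26], [115, 53, 29], [8, 85, 45], [14, 178, 155], [15, 182, 193], [15, 184, 187]]
R [[16, 186, 191], [15, 184, 193], [15, 184, 194], [13, 97, 199], [10, 4, 196], [8, 91, 231], [15, 255, 247], [13, 255, 196], [14, 153, 133], [16, 141, 130], [16, 142, 131]]
```

```bash
cat > chk.py <<'E'
from h import *
for n in("scene","top"):
    c=snap(n); h=cv2.cvtColor(c[0],cv2.COLOR_RGB2HSV)
    # grey ring floor points -> world; distance of the non-grey disc
    k=cv2.inRange(h,(8,140,20),(18,215,215))|cv2.inRange(h,(40,90,20),(85,255,255))
    u,v=proj(c,[(.6025,.0063,.02)])[0]; z=np.zeros_like(k); cv2.circle(z,(int(u),int(v)),27 if n=="top" else 29,255,-1); k&=z
    k=cv2.morphologyEx(k,cv2.MORPH_OPEN,np.ones((3,3)))
    cs=max(cv2.findContours(k,cv2.RETR_EXTERNAL,cv2.CHAIN_APPROX_NONE)[0],key=cv2.contourArea)[:,0]
    P=ray(c,cs,.024)[:,:2]; (x,y),r=cv2.minEnclosingCircle((P*1e3).astype(np.float32)); print(n,len(cs),"centre",x,y,"r",r,"bbox",P.min(0),P.max(0))
    save("chk_"+n+".png",c[0])
E
python3 chk.py
```

```text
scene 143 centre 602.08642578125 8.649369239807129 r 76.76209259033203 bbox [ 0.52562613 -0.06089215] [0.67881451 0.07446413]
top 161 centre 598.0777587890625 11.342582702636719 r 69.51570129394531 bbox [ 0.53338793 -0.02395334] [0.66369682 0.07488826]
```

The board is about 6 mm off the ring's centre against an allowance of 17 mm, so it lies inside. Next is the rocker.

```bash
python3 -m jog '[{"gripper":0,"dx":-0.05,"dy":-0.02,"dz":0,"twist":-3.9},{"gripper":0,"dx":-0.05,"dy":-0.02,"dz":0,"twist":0},{"gripper":0,"dx":-0.048,"dy":-0.02,"dz":0,"twist":0},{"gripper":0,"dx":0,"dy":0,"dz":0,"twist":0}]'; python3 go.py .634 -.145 .312 90.8
python3 - <<'E'
from h import *
for n in("scene","top"):
    c=snap(n); h=cv2.cvtColor(c[0],cv2.COLOR_RGB2HSV); k=cv2.inRange(h,(0,150,50),(6,255,255))|cv2.inRange(h,(172,150,50),(180,255,255))
    u,v=proj(c,[(.649,-.145,.126)])[0]; z=np.zeros_like(k); cv2.circle(z,(int(u),int(v)),18,255,-1); k&=z; ys,xs=np.nonzero(k); print(n,(u,v),len(xs))
    if len(xs): P=ray(c,np.c_[xs,ys],.128); print(P.min(0),P.max(0),P.mean(0))
E
```

```text
time: 22.4
tool_pos: [0.6351, -0.1479, 0.3958]
eef_rot: [0.02, -3.141, -0.001]
force: [-0.3, 0.8, 0.2]
opening: -0.0005
grasp_force: 0.0
t 22.4 pos [ 0.6351 -0.1479  0.3958] yang 90.75 twist -0.05 shift [0.0009 0.0029 0.0838] tilt [ 0.001  0.001 -1.   ] F [-0.3  0.8  0.2] op -0.0005 j6 -0.36
scene (np.float64(214.53776168890778), np.float64(247.25062046258833)) 178
[ 0.62971231 -0.15904264  0.128     ] [ 0.67951061 -0.12822387  0.128     ] [ 0.6552692  -0.14377456  0.128     ]
top (np.float64(342.22061795893893), np.float64(141.97988938554764)) 0
```

```bash
python3 -m jog '[{"gripper":0,"dx":0.002,"dy":0.003,"dz":0.05,"twist":0},{"gripper":0,"dx":0,"dy":0,"dz":0.035,"twist":0},{"gripper":0,"dx":0,"dy":0,"dz":0.006,"twist":0},{"gripper":0,"dx":0,"dy":0,"dz":0.003,"twist":0},{"gripper":0,"dx":0,"dy":0,"dz":0,"twist":0}]'; python3 -m jog '[{"gripper":0,"dx":0,"dy":0,"dz":0.003,"twist":0},{"gripper":0,"dx":0,"dy":0,"dz":0,"twist":0}]';python3 -m jog '[{"gripper":0,"dx":0,"dy":0,"dz":0.003,"twist":0},{"gripper":0,"dx":0,"dy":0,"dz":0,"twist":0}]'; python3 go.py .633 -.144 .292 90.8
```

```text
time: 23.12
tool_pos: [0.6312, -0.145, 0.3059]
eef_rot: [-0.02, 3.139, -0.001]
force: [-0.2, -0.1, 0.3]
opening: -0.0001
grasp_force: 0.0
time: 23.38
tool_pos: [0.631, -0.1453, 0.3018]
eef_rot: [-0.019, 3.14, -0.001]
force: [-0.3, -0.1, 2.1]
opening: 0.0002
grasp_force: 0.8
time: 23.62
tool_pos: [0.6307, -0.1453, 0.298]
eef_rot: [0.019, -3.141, 0.001]
force: [-2.2, -1.6, 0.9]
opening: -0.0002
grasp_force: 1.0
t 23.625 pos [ 0.6307 -0.1453  0.298 ] yang 90.7 twist -0.1 shift [-0.0023  0.0012  0.006 ] tilt [ 0. -0. -1.] F [-2.2 -1.6  0.9] op -0.0002 j6 -0.35
```

```bash
python3 -m jog '[{"gripper":0,"dx":-0.002,"dy":0,"dz":0.003,"twist":0},{"gripper":0,"dx":0,"dy":0,"dz":0,"twist":0}]'; python3 -m jog '[{"gripper":0,"dx":0,"dy":0,"dz":0.002,"twist":0},{"gripper":0,"dx":0,"dy":0,"dz":0,"twist":0}]';python3 -m jog '[{"gripper":0,"dx":0,"dy":0,"dz":0.002,"twist":0},{"gripper":0,"dx":0,"dy":0,"dz":0,"twist":0}]'; python3 go.py .633 -.144 .292 90.8
```

```text
time: 23.88
tool_pos: [0.6319, -0.1452, 0.2963]
eef_rot: [0.019, -3.139, 0.001]
force: [-8.2, -0.2, 13.5]
opening: 0.0002
grasp_force: 7.5
time: 24.12
tool_pos: [0.6317, -0.1451, 0.296]
eef_rot: [0.019, -3.14, 0.002]
force: [-12.8, 1.2, 22.5]
opening: -0.0003
grasp_force: 12.4
time: 24.38
tool_pos: [0.6316, -0.1451, 0.2958]
eef_rot: [0.019, -3.141, 0.003]
force: [-16.2, 1.7, 32.0]
opening: 0.0001
grasp_force: 17.5
t 24.375 pos [ 0.6316 -0.1451  0.2958] yang 90.7 twist -0.1 shift [-0.0014  0.0011  0.0038] tilt [ 0.    -0.002 -1.   ] F [-16.2   1.7  32. ] op 0.0001 j6 -0.35
```

The force has climbed to 32 N with no further travel, and its direction tilts by about 0.46 rad, so the rocker is against its end stop. I lift away and check everything.

```bash
python3 -m jog '[{"gripper":0,"dx":0,"dy":0,"dz":-0.01,"twist":0},{"gripper":0,"dx":0,"dy":0,"dz":-0.05,"twist":0},{"gripper":0,"dx":0,"dy":0,"dz":-0.06,"twist":0},{"gripper":0,"dx":0.05,"dy":-0.03,"dz":0,"twist":0},{"gripper":0,"dx":0.06,"dy":-0.01,"dz":0,"twist":0},{"gripper":0,"dx":0.06,"dy":0,"dz":0,"twist":0},{"gripper":0,"dx":0.06,"dy":0,"dz":0,"twist":0},{"gripper":0,"dx":0,"dy":0,"dz":0,"twist":0}]'; python3 chk.py; python3 - <<'E'
from h import *
for n in("scene","top"):
    c=snap(n); h=cv2.cvtColor(c[0],cv2.COLOR_RGB2HSV); k=cv2.inRange(h,(0,150,40),(6,255,255))|cv2.inRange(h,(172,150,40),(180,255,255))
    u,v=proj(c,[(.649,-.145,.126)])[0]; z=np.zeros_like(k); cv2.circle(z,(int(u),int(v)),18,255,-1); k&=z; ys,xs=np.nonzero(k); print(n,len(xs))
    if len(xs): P=ray(c,np.c_[xs,ys],.128); print(P.min(0),P.max(0))
    g=cv2.inRange(h,(45,120,40),(85,255,255)); u,v=proj(c,[(.6,.007,.04)])[0]; z=np.zeros_like(g); cv2.circle(z,(int(u),int(v)),30,255,-1); g&=z; ys,xs=np.nonzero(g); P=ray(c,np.c_[xs,ys],.04); print("jet",P.mean(0),P.min(0),P.max(0))
E
```

```text
time: 25.38
tool_pos: [0.3998, -0.1869, 0.4103]
eef_rot: [0.015, -3.139, -0.003]
force: [0.9, -0.3, 1.0]
opening: 0.0003
grasp_force: 0.0
scene 142 centre 602.6942138671875 7.2310333251953125 r 76.65817260742188 bbox [ 0.52670687 -0.06089215] [0.67926886 0.07401173]
top 132 centre 596.0192260742188 7.692437648773193 r 69.93497467041016 bbox [ 0.52696143 -0.06020618] [0.66369682 0.07488826]
scene 155
[ 0.63408839 -0.1589211   0.128     ] [ 0.67584978 -0.12863185  0.128     ]
jet [ 0.58683141 -0.00167983  0.04      ] [ 0.54350485 -0.03937838  0.04      ] [0.63800364 0.03598519 0.04      ]
top 194
[ 0.62343547 -0.15811248  0.128     ] [ 0.67042365 -0.13030843  0.128     ]
jet [0.58041168 0.00212186 0.04      ] [ 0.54080796 -0.03671178  0.04      ] [0.64049608 0.03959828 0.04      ]
```

```bash
python3 -c "
from bench import order; print(order.job_done())"
```

```text
the job is handed in; nothing more can be done
None
```

The job is handed in at about 25 s: the clamp lies flat in the blue tray, the board with its standing jet is inside the ring about 6 mm off centre (17 mm allowed), and the rocker was last pressed against its end stop; the judge's result was not shown.

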